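# Dispense one specimen cassette

## Robot

A 6-joint arm with a two-finger parallel gripper is mounted at the origin on the work surface. World frame = base frame: x ahead of the robot, y to its left, z up, the work surface at z = 0. Lengths are in m, angles in degrees, forces in N, time in s.
With the tool pointing down it reaches from about 0.3 to 0.75 m from the base axis. Payload 8.5 kg.
Tool frame: the origin (TCP) lies between the finger pads; the fingertips stand 17 mm ahead of it and the grasp point (between the pads) lies 2 mm behind it (env.tip_reach is the distance from the TCP to the fingertips, in m); z points along the fingers, y is the line along which they close (so a half turn about z gives the same grasp; the last joint's range is limited). The gripper opens to 85 mm and grips with 20 to 120 N. Pads are 22 mm wide; open, the fingers measure 114 mm over their backs; the gripper's body (76 mm by 85 mm) begins 54 mm behind the grasp point. The pads swing forward as they close: fully open they stand 13 mm farther back than shut.
Start: joints at [-12.336, 21.807, 74.336, -0, 83.858, -12.336], TCP at [0.55, 0, 0.248] pointing down, gripper open.
Joint ranges: [-178.18, 178.18], [-50.72, 133.34], [12.68, 142.11], [-81.47, 261.47], [9.98, 163.14], [-165.26, 165.26]. Speed limits (degrees/s): [136.94, 136.94, 180, 180, 180, 180].

## Interface

Orientations are given as a 3x3 rotation matrix whose columns are the frame's x, y, z axes.
In Python, from rig import env, viewer gives the robot as it stands.
- The arm moves only by the tool move_arm, never from a script. Its argument "motion" is a list of rows, each a list of 2 entries, a list of its own where there are three numbers: the shift along the tool's x, y, z normalised to -1 to 1, where 1 is 50 mm, then the turn, a rotation vector about the tool's x, y, z normalised to -1 to 1, where 1 is 8 degrees. A call has 1 to 20 rows; each row shifts and turns the commanded pose from where the row before left it, along the tool's axes as they then stand; what a row does not reach is not made up. A row lasts 1/10 s, in which the tool goes at most 50 mm and 8.59 degrees, less where a joint would pass 70% of its speed; a pose out of reach is approached as far as the arm can. A call with a number of a shift or a turn outside -1 to 1 is refused whole. A call with a gripper value outside its range is refused whole. "claw" is the closure, from 0 (fully open) to 1 (shut), set as the call begins (left out, the last holds). The fingers move at their own pace and stop on an object; "force" is the grip in N (left out, the last holds). Time passes only in rows, so rows that do not move let the fingers close. It gives the time, the measured TCP pose, the force, the opening and the grip force at its end, in the units of the state.
- env.observe(): the state, without advancing time (a new reading comes with each control period).
- viewer.get_image(name): name is "scene" or "side" or "wrist"; returns a dict with "frame" (480x640x3 uint8, red, green, blue), "depth" (480x640 float32, m along the optical axis (not along the pixel's ray), 0 where there is no reading), "fx", "fy", "cx", "cy" (pixels), "eye" and "attitude" of the camera in the world; the wrist camera has in their place "T_tool_cam" (4x4, takes a point from camera to tool coordinates, whose origin is the TCP and whose axes are the flange's). Camera axes: x right, y up, looking along -z (the intrinsics and any distortion apply to the point x, -y, -z); pixel columns grow to the right and rows downward; lengths in m; the calibration is good to about 2 mm. A picture is of the moment at which its call begins: read the wrist's pose just before it.
- env.close_job(): hands the job in; it is judged then, once.
The state is a dict: "time_s": time; "q": joint angles; "qvel": joint speeds; "joint_efforts": joint torques, N m; "position": TCP position; "tool_rot": TCP orientation; "ft_force": force on the tool from outside, world axes, zero at the start; "wrist_torque": the same for the moment, N m; "grip_width": finger opening in m; "gripper_force": force on a finger pad.
Only numpy, scipy, OpenCV 4.12 (cv2) and the standard library are available. Lean on these libraries where they do the work, as an engineer would, in place of code of your own. Each camera call takes 0.05 s, during which the arm holds its last target. There are 200 camera calls.

## Task

Dispense one specimen cassette: turn the cassette dispenser's large flywheel by its upright grip exactly one full revolution, clockwise seen from above, so that the pusher slides the lowest cassette out onto the outfeed shelf and comes fully home again. Stop at the starting mark, let go and leave the cassette lying on the shelf. Do not run into a second stroke, and do not turn the smaller wheel of the label winder standing beside it.

Things in the scene. Friction and masses are not known exactly. Their poses are not given: they have to be found in the camera images.
- dispenser: Cassette dispenser fixed to the bench, left or right of the robot's centre line: grey base 350 x 150 mm, steel flywheel of 160 mm diameter on an upright axis (rim 72 to 84 mm high), aluminium magazine 85 mm high with three white cassettes, then an open outfeed shelf. Origin: on the wheel's axis at bench height; z up, +x from the wheel to the magazine (130 mm out) and shelf (150 to 245 mm).
- flywheel_grip_center (a point): Centre, at 114 mm height, of the flywheel's grip: an upright black cylinder, 24 mm in diameter, 84 to 144 mm high, that spins freely on its pin, 60 mm from the wheel's axis. At the start it is on the dispenser's -x side, at (-60, 0) mm in its frame, by a small fixed pointer. Only the grip stands above 86 mm on the machine.
- flywheel (a joint): Turning angle of the flywheel, rad: 0 at the start (home), growing clockwise seen from above, 6.283 after one turn; no end stops. At angle q the grip is at (-60 cos q, 60 sin q) mm in the dispenser's frame. 2 to 3 N at the grip turns it; friction holds it where it is left at rest. A crank drives the pusher 68 mm out in half a turn and home by a full turn.
- winder_wheel (a joint): Turning angle (rad, 0 at the start) of the label winder's wheel, to be left alone: a smaller steel wheel, 110 mm in diameter, with an upright black grip 20 mm thick and 45 mm tall (top 121 mm high), on a white box 60 mm high with a paper roll behind it. It stands on the other side of the robot's centre line from the dispenser.
- cassette_1_center (a point): Centre of the lowest cassette, a white plastic block 30 x 40 x 9 mm: at the start in the magazine, 130 mm along +x from the dispenser's origin and 44.5 mm above the bench. After the stroke it lies flat on the outfeed shelf, about 195 mm along +x, still 44.5 mm high.

How it is judged (in metres and radians):
On the way:
1. The flywheel is turned clockwise through half a turn and the lowest cassette is pushed out of the magazine onto the outfeed shelf (value of joint flywheel above 2.9 rad and x of cassette_1_center in the frame of dispenser above 0.17 m), for 0.05 s.
At the end, for the whole second after the job is handed in: The flywheel is at rest one full clockwise revolution from its start, within 15 degrees, and the first cassette lies flat on the outfeed shelf: its centre 170 to 240 mm along the dispenser's +x from its origin, and 35 to 56 mm high (value of joint flywheel between 6.02319 and 6.54319 rad and velocity of joint flywheel between -0.05 and 0.05 rad/s and x of cassette_1_center in the frame of dispenser between 0.17 and 0.24 m and z of cassette_1_center in the frame of dispenser between 0.035 and 0.056 m); the robot touches nothing.
It fails at once if the flywheel is turned more than 26 degrees past one revolution, into a second stroke (value of joint flywheel above 6.73319 rad).
It fails at once if the flywheel is turned backwards (anticlockwise) by more than 20 degrees from its start (value of joint flywheel below -0.35 rad).
It fails at once if the label winder's wheel is turned by more than 15 degrees (value of joint winder_wheel above 0.26 rad or value of joint winder_wheel below -0.26 rad).
It also fails if it takes over 51 s, if anything falls off the work surface, if the arm or the gripper's body presses on something with over 40 N, if the wrist force passes 120 N, or if a joint passes its speed limit or range.

## Working session

There is one attempt and no reset: what is moved stays moved. The work goes in short steps, Python scripts to look and compute and a tool call to move; the robot and the scene stay as the last step left them, time stands still between calls to the robot, and variables do not carry over. Pictures are saved under pics/ and viewed, at most 10 in all, crops included, and the job is handed in when it is done.

Besides the shell and the picture viewer there is one more tool, called after "Call:" as name(argument=value, ...) on one line, values as JSON. move_arm: Moves the arm, as the interface text tells. Scaled input: -1 to 1 covers 50 mm each way for a shift and 8 degrees each way for a turn. Its arguments: {"type":"object","properties":{"motion":{"type":"array","items":{"type":"array"}},"claw":{"type":"number"},"force":{"type":"number"}},"required":["motion"]}

```bash
ls; mkdir -p pics; cat > h.py <<'E'
import numpy as np, cv2
from rig import env, viewer
def cloud(im,st=None):
    d=im["depth"]; v,u=np.mgrid[0:480,0:640]
    P=np.stack([(u-im["cx"])/im["fx"]*d, -(v-im["cy"])/im["fy"]*d, -d],-1)
    if "eye" in im:
        R=np.array(im["attitude"]); 
        return P@R.T+np.array(im["eye"])
    T=np.array(im["T_tool_cam"]); P=P@T[:3,:3].T+T[:3,3]
    return P@np.array(st["tool_rot"]).T+np.array(st["position"])
E
python3 - <<'E'
from h import *
s=env.observe(); print(s["time_s"],s["position"],s["tool_rot"])
for n in("scene","side"):
    im=viewer.get_image(n); print(n,im["eye"],im["attitude"],{k:im[k] for k in im if k not in("frame","depth","eye","attitude")})
    cv2.imwrite(f"pics/{n}.png",im["frame"][:,:,::-1]); np.save(f"{n}.npy",cloud(im))
E
```

```text
pics
0.0 [5.49722018e-01 7.25248744e-05 2.47691843e-01] [[-5.52794686e-05  9.99998898e-01 -1.48379833e-03]
 [ 9.99999943e-01  5.57743449e-05  3.33480655e-04]
 [ 3.33563045e-04 -1.48377981e-03 -9.99998844e-01]]
scene [1.16134575 0.00239619 0.69310519] [[-0.03433915 -0.69622902  0.71699789]
 [ 0.99930329 -0.03441471  0.01444175]
 [ 0.01462051  0.71699426  0.69692573]] {'fx': 501.71163199335825, 'fy': 501.71163199335825, 'cx': 311.94355859475576, 'cy': 239.3159922313281}
side [ 0.39609926 -0.58362465  0.68799952] [[ 0.94320417  0.23796305 -0.23181778]
 [-0.33177265  0.63877383 -0.69418651]
 [-0.01711161  0.73167041  0.68144377]] {'fx': 524.5844203151345, 'fy': 524.5844203151345, 'cx': 316.0612810205285, 'cy': 239.520590684081}
```

View pics/scene.png

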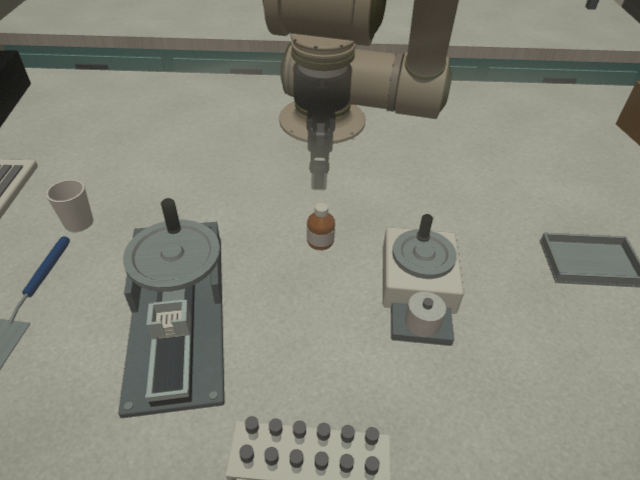

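View pics/side.png

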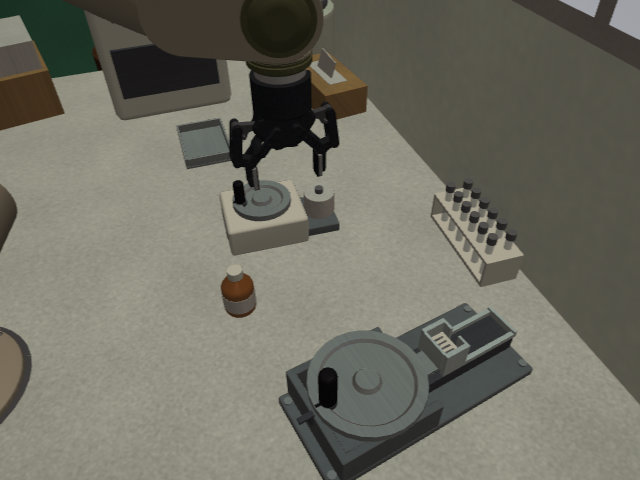

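The scene view shows the dispenser at image left (world -y): grip at (170,217), hub at (172,252), magazine at (168,318), shelf at (170,368). The winder is at image right, around (423,253). The side view agrees, with the grip at (328,388) and hub at (368,380).

```bash
python3 - <<'E'
from h import *
from scipy.optimize import least_squares
for n,box in(("scene",(100,225,190,290)),("side",(290,320,440,450))):
    C=np.load(n+".npy"); u0,v0,u1,v1=box; P=C[v0:v1,u0:u1].reshape(-1,3)
    w=P[(P[:,2]>.078)&(P[:,2]<.090)]; w=w[np.linalg.norm(w-np.median(w,0),axis=1)<.15]
    # outer rim via convex hull
    h=cv2.convexHull(w[:,:2].astype(np.float32))[:,0]
    r=least_squares(lambda p:np.hypot(h[:,0]-p[0],h[:,1]-p[1])-p[2],[*w[:,:2].mean(0),.08],loss="soft_l1",f_scale=.002)
    print(n,"wheel",r.x,np.median(w[:,2]))
    P=C.reshape(-1,3); d=np.hypot(*(P[:,:2]-r.x[:2]).T)
    g=P[(P[:,2]>.095)&(P[:,2]<.16)&(d<.09)]; top=g[g[:,2]>.139]
    print("grip n",len(g),g.mean(0),g.min(0),g.max(0),"top",len(top),top.mean(0),(top.min(0)+top.max(0))/2)
    # base plate direction: low z 
    m=P[(P[:,2]>.05)&(P[:,2]<.12)&(d>.1)&(d<.16)&(P[:,0]>r.x[0])]; print("mag",m.mean(0))
    # base plate rect: z .004-.03
    b=P[(P[:,2]>.006)&(P[:,2]<.07)&(d<.30)&(P[:,0]>r.x[0]-.15)&(abs(P[:,1]-r.x[1])<.12)]
    print("rect",cv2.minAreaRect(b[:,:2].astype(np.float32)*1000))
E
```

```text
scene wheel [ 0.57963546 -0.24971094  0.07608728] 0.08060710058538001
grip n 386 [ 0.52306498 -0.2552609   0.12490681] [ 0.50762959 -0.26969474  0.09504713] [ 0.5303407  -0.24560584  0.14689511] top 109 [ 0.51947269 -0.2566096   0.14346192] [ 0.51809737 -0.25765029  0.1430497 ]
mag [ 0.70554312 -0.22246008  0.07298255]
rect ((651.8367309570312, -233.33901977539062), (347.8360290527344, 150.50253295898438), 10.316632270812988)
side wheel [ 0.57662461 -0.24463422  0.08064141] 0.08271932432484008
grip n 629 [ 0.51449471 -0.26125597  0.12789358] [ 0.5048194  -0.26830632  0.09502733] [ 0.52766456 -0.24414076  0.14573562] top 258 [ 0.51596904 -0.25742476  0.14260193] [ 0.5164062  -0.25585913  0.14239294]
mag [ 0.70098922 -0.22531883  0.07238017]
rect ((648.0596313476562, -232.16873168945312), (354.73028564453125, 151.2668914794922), 10.291696548461914)
```

Call:
move_arm(motion=[[[-0.514, -0.064, 0], [0, 0, 0]], [[-0.514, -0.064, 0], [0, 0, 0]], [[-0.514, -0.064, 0], [0, 0, 0]], [[-0.514, -0.064, 0], [0, 0, 0]], [[-0.514, -0.064, 0], [0, 0, 0]], [[-0.514, -0.064, 0], [0, 0, 0]], [[-0.514, -0.064, 0], [0, 0, 0]], [[-0.514, -0.064, 0], [0, 0, 0]], [[-0.514, -0.064, 0], [0, 0, 0]], [[-0.514, -0.064, 0], [0, 0, 0]], [[0, 0, 0], [0, 0, 0]], [[0, 0, 0], [0, 0, 0]], [[0, 0, 0], [0, 0, 0]]], claw=0, force=40)

```text
time_s: 1.4
position: [0.518, -0.2562, 0.2482]
tool_rot: [[-0.001, 1.0, -0.0], [1.0, 0.001, 0.0], [0.0, -0.0, -1.0]]
ft_force: [-0.8, -0.7, 0.5]
grip_width: 0.0855
gripper_force: 0.0
```

```bash
python3 - <<'E'
from h import *
s=env.observe(); im=viewer.get_image("wrist"); print(s["time_s"],s["position"],s["tool_rot"])
cv2.imwrite("pics/w1.png",im["frame"][:,:,::-1]); C=cloud(im,s); P=C[(im["depth"]>0)]
g=P[(P[:,2]>.10)&(P[:,2]<.155)&(np.hypot(P[:,0]-.5175,P[:,1]+.2567)<.03)]
print(len(g)); 
if len(g):
    t=g[g[:,2]>np.percentile(g[:,2],98)-.004]; print(g.max(0),t.mean(0),t.min(0),t.max(0))
w=P[(P[:,2]>.078)&(P[:,2]<.09)&(np.hypot(P[:,0]-.577,P[:,1]+.246)<.1)]
print(len(w),w.min(0),w.max(0))
E
```

```text
1.4 [ 0.51803825 -0.25618437  0.24821223] [[-6.85065743e-04  9.99999717e-01 -3.09368413e-04]
 [ 9.99999651e-01  6.85213709e-04  4.78430955e-04]
 [ 4.78642803e-04 -3.09040548e-04 -9.99999838e-01]]
1774
[ 0.52878867 -0.24485127  0.14714482] [ 0.51692792 -0.25606793  0.1438848 ] [ 0.50622894 -0.26729332  0.14155574] [ 0.52794781 -0.24574692  0.14714482]
34632 [ 0.49651938 -0.32627737  0.07800029] [ 0.65613331 -0.16676656  0.08985312]
```

View pics/w1.png

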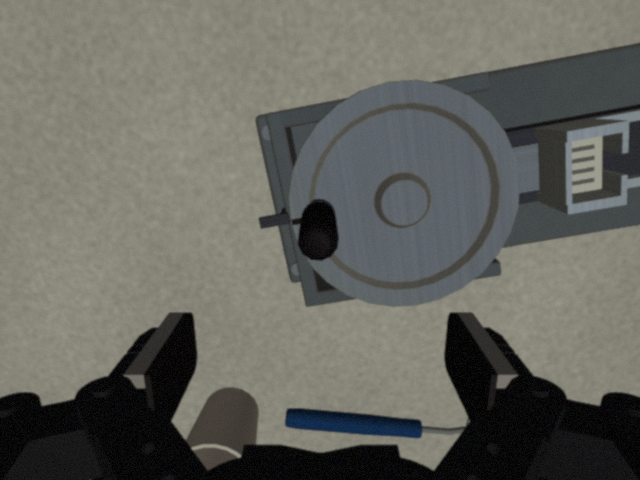

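The wrist view shows the grip at (318,230), between the open fingers. The hub is at (403,200) and the magazine at (590,170). Measured axis is (0.5763, -0.2464), radius 80 mm, yaw 10.3°, grip (0.517, -0.256). All of these match the given sizes, so I'm descending and grasping.

Call:
move_arm(motion=[[[0, -0.02, 0.325], [0, 0, 0]], [[0, 0, 0.325], [0, 0, 0]], [[0, 0, 0.325], [0, 0, 0]], [[0, 0, 0.325], [0, 0, 0]], [[0, 0, 0.325], [0, 0, 0]], [[0, 0, 0.325], [0, 0, 0]], [[0, 0, 0.325], [0, 0, 0]], [[0, 0, 0.325], [0, 0, 0]], [[0, 0, 0], [0, 0, 0]], [[0, 0, 0], [0, 0, 0]]])

```text
time_s: 2.45
position: [0.5173, -0.2566, 0.1188]
tool_rot: [[-0.001, 1.0, 0.0], [1.0, 0.001, -0.0], [-0.0, 0.0, -1.0]]
ft_force: [0.9, 0.1, 0.7]
grip_width: 0.0852
gripper_force: 0.0
```

Call:
move_arm(motion=[[[0, 0, 0], [0, 0, 0]], [[0, 0, 0], [0, 0, 0]], [[0, 0, 0], [0, 0, 0]], [[0, 0, 0], [0, 0, 0]], [[0, 0, 0], [0, 0, 0]], [[0, 0, 0], [0, 0, 0]], [[0, 0, 0], [0, 0, 0]], [[0, 0, 0], [0, 0, 0]], [[0, 0, 0], [0, 0, 0]], [[0, 0, 0], [0, 0, 0]], [[0, 0, 0], [0, 0, 0]], [[0, 0, 0], [0, 0, 0]]], claw=1, force=40)

```text
time_s: 3.65
position: [0.5166, -0.2571, 0.1188]
tool_rot: [[0.0, 1.0, -0.001], [1.0, -0.0, -0.0], [-0.0, -0.001, -1.0]]
ft_force: [-5.9, 1.5, 5.9]
grip_width: 0.0233
gripper_force: 39.1
```

```bash
python3 - <<'E'
import numpy as np
yaw=np.radians(10.3); a=np.radians(np.arange(0,361,5))
x=-60*np.cos(a); y=60*np.sin(a)
W=np.c_[x*np.cos(yaw)-y*np.sin(yaw), x*np.sin(yaw)+y*np.cos(yaw)]
T=W[:,::-1]/50  # tool x=world y, tool y=world x
T=np.round(T,3); D=np.diff(T,axis=0)
for k in range(0,72,18): print(k*5, [[[round(float(d[0]),3),round(float(d[1]),3),0],[0,0,0]] for d in D[k:k+18]], (np.array([.5763,-.2464])+W[k+18]/1000).round(4))
E
```

```text
0 [[[0.104, -0.014, 0], [0, 0, 0]], [[0.105, -0.005, 0], [0, 0, 0]], [[0.104, 0.004, 0], [0, 0, 0]], [[0.104, 0.013, 0], [0, 0, 0]], [[0.103, 0.022, 0], [0, 0, 0]], [[0.1, 0.031, 0], [0, 0, 0]], [[0.096, 0.04, 0], [0, 0, 0]], [[0.094, 0.048, 0], [0, 0, 0]], [[0.088, 0.055, 0], [0, 0, 0]], [[0.084, 0.064, 0], [0, 0, 0]], [[0.077, 0.07, 0], [0, 0, 0]], [[0.071, 0.077, 0], [0, 0, 0]], [[0.064, 0.083, 0], [0, 0, 0]], [[0.057, 0.088, 0], [0, 0, 0]], [[0.049, 0.092, 0], [0, 0, 0]], [[0.04, 0.097, 0], [0, 0, 0]], [[0.032, 0.099, 0], [0, 0, 0]], [[0.024, 0.102, 0], [0, 0, 0]]] [ 0.5656 -0.1874]
90 [[[0.014, 0.104, 0], [0, 0, 0]], [[0.005, 0.105, 0], [0, 0, 0]], [[-0.004, 0.104, 0], [0, 0, 0]], [[-0.013, 0.104, 0], [0, 0, 0]], [[-0.022, 0.103, 0], [0, 0, 0]], [[-0.031, 0.1, 0], [0, 0, 0]], [[-0.04, 0.096, 0], [0, 0, 0]], [[-0.048, 0.094, 0], [0, 0, 0]], [[-0.055, 0.088, 0], [0, 0, 0]], [[-0.064, 0.084, 0], [0, 0, 0]], [[-0.07, 0.077, 0], [0, 0, 0]], [[-0.077, 0.071, 0], [0, 0, 0]], [[-0.083, 0.064, 0], [0, 0, 0]], [[-0.088, 0.057, 0], [0, 0, 0]], [[-0.092, 0.049, 0], [0, 0, 0]], [[-0.097, 0.0
[... 644 characters left out ...]
 [[-0.032, -0.099, 0], [0, 0, 0]], [[-0.024, -0.102, 0], [0, 0, 0]]] [ 0.587  -0.3054]
270 [[[-0.014, -0.104, 0], [0, 0, 0]], [[-0.005, -0.105, 0], [0, 0, 0]], [[0.004, -0.104, 0], [0, 0, 0]], [[0.013, -0.104, 0], [0, 0, 0]], [[0.022, -0.103, 0], [0, 0, 0]], [[0.031, -0.1, 0], [0, 0, 0]], [[0.04, -0.096, 0], [0, 0, 0]], [[0.048, -0.094, 0], [0, 0, 0]], [[0.055, -0.088, 0], [0, 0, 0]], [[0.064, -0.084, 0], [0, 0, 0]], [[0.07, -0.077, 0], [0, 0, 0]], [[0.077, -0.071, 0], [0, 0, 0]], [[0.083, -0.064, 0], [0, 0, 0]], [[0.088, -0.057, 0], [0, 0, 0]], [[0.092, -0.049, 0], [0, 0, 0]], [[0.097, -0.04, 0], [0, 0, 0]], [[0.099, -0.032, 0], [0, 0, 0]], [[0.102, -0.024, 0], [0, 0, 0]]] [ 0.5173 -0.2571]
```

The grip is held: width 23.3 mm and 39 N, with low wrist force. Starting the first quarter turn.

Call:
move_arm(motion=[[[0.104, -0.014, 0], [0, 0, 0]], [[0.105, -0.005, 0], [0, 0, 0]], [[0.104, 0.004, 0], [0, 0, 0]], [[0.104, 0.013, 0], [0, 0, 0]], [[0.103, 0.022, 0], [0, 0, 0]], [[0.1, 0.031, 0], [0, 0, 0]], [[0.096, 0.04, 0], [0, 0, 0]], [[0.094, 0.048, 0], [0, 0, 0]], [[0.088, 0.055, 0], [0, 0, 0]], [[0.084, 0.064, 0], [0, 0, 0]], [[0.077, 0.07, 0], [0, 0, 0]], [[0.071, 0.077, 0], [0, 0, 0]], [[0.064, 0.083, 0], [0, 0, 0]], [[0.057, 0.088, 0], [0, 0, 0]], [[0.049, 0.092, 0], [0, 0, 0]], [[0.04, 0.097, 0], [0, 0, 0]], [[0.032, 0.099, 0], [0, 0, 0]], [[0.024, 0.102, 0], [0, 0, 0]], [[0, 0, 0], [0, 0, 0]]])

```text
time_s: 5.55
position: [0.5662, -0.1871, 0.1188]
tool_rot: [[-0.0, 1.0, 0.002], [1.0, 0.0, -0.0], [-0.0, 0.002, -1.0]]
ft_force: [1.6, 2.4, 4.1]
grip_width: 0.0229
gripper_force: 39.4
```

Forces stay small and the position is on the circle, so I'm continuing.

Call:
move_arm(motion=[[[0.014, 0.104, 0], [0, 0, 0]], [[0.005, 0.105, 0], [0, 0, 0]], [[-0.004, 0.104, 0], [0, 0, 0]], [[-0.013, 0.104, 0], [0, 0, 0]], [[-0.022, 0.103, 0], [0, 0, 0]], [[-0.031, 0.1, 0], [0, 0, 0]], [[-0.04, 0.096, 0], [0, 0, 0]], [[-0.048, 0.094, 0], [0, 0, 0]], [[-0.055, 0.088, 0], [0, 0, 0]], [[-0.064, 0.084, 0], [0, 0, 0]], [[-0.07, 0.077, 0], [0, 0, 0]], [[-0.077, 0.071, 0], [0, 0, 0]], [[-0.083, 0.064, 0], [0, 0, 0]], [[-0.088, 0.057, 0], [0, 0, 0]], [[-0.092, 0.049, 0], [0, 0, 0]], [[-0.097, 0.04, 0], [0, 0, 0]], [[-0.099, 0.032, 0], [0, 0, 0]], [[-0.102, 0.024, 0], [0, 0, 0]], [[0, 0, 0], [0, 0, 0]]])

```text
time_s: 7.45
position: [0.6348, -0.2366, 0.1188]
tool_rot: [[0.001, 1.0, -0.0], [1.0, -0.001, -0.001], [-0.001, -0.0, -1.0]]
ft_force: [-4.1, -2.2, 6.9]
grip_width: 0.0229
gripper_force: 39.8
```

```bash
python3 - <<'E'
from h import *
im=viewer.get_image("scene")
cv2.imwrite("pics/half.png",im["frame"][:,:,::-1])
E
```

```text
(no output)
```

View pics/half.png

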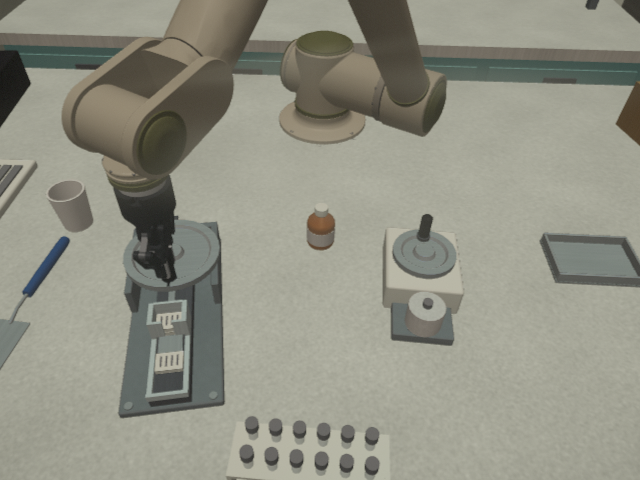

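At half a turn, the cassette lies on the shelf at (170,361) and the fingers hold the grip at (168,278). On to the second half.

Call:
move_arm(motion=[[[-0.104, 0.014, 0], [0, 0, 0]], [[-0.105, 0.005, 0], [0, 0, 0]], [[-0.104, -0.004, 0], [0, 0, 0]], [[-0.104, -0.013, 0], [0, 0, 0]], [[-0.103, -0.022, 0], [0, 0, 0]], [[-0.1, -0.031, 0], [0, 0, 0]], [[-0.096, -0.04, 0], [0, 0, 0]], [[-0.094, -0.048, 0], [0, 0, 0]], [[-0.088, -0.055, 0], [0, 0, 0]], [[-0.084, -0.064, 0], [0, 0, 0]], [[-0.077, -0.07, 0], [0, 0, 0]], [[-0.071, -0.077, 0], [0, 0, 0]], [[-0.064, -0.083, 0], [0, 0, 0]], [[-0.057, -0.088, 0], [0, 0, 0]], [[-0.049, -0.092, 0], [0, 0, 0]], [[-0.04, -0.097, 0], [0, 0, 0]], [[-0.032, -0.099, 0], [0, 0, 0]], [[-0.024, -0.102, 0], [0, 0, 0]], [[0, 0, 0], [0, 0, 0]]])

```text
time_s: 9.4
position: [0.5864, -0.3054, 0.1188]
tool_rot: [[0.0, 1.0, 0.0], [1.0, -0.0, 0.0], [0.0, 0.0, -1.0]]
ft_force: [-1.5, 1.5, 6.7]
grip_width: 0.0233
gripper_force: 39.8
```

Call:
move_arm(motion=[[[-0.014, -0.104, 0], [0, 0, 0]], [[-0.005, -0.105, 0], [0, 0, 0]], [[0.004, -0.104, 0], [0, 0, 0]], [[0.013, -0.104, 0], [0, 0, 0]], [[0.022, -0.103, 0], [0, 0, 0]], [[0.031, -0.1, 0], [0, 0, 0]], [[0.04, -0.096, 0], [0, 0, 0]], [[0.048, -0.094, 0], [0, 0, 0]], [[0.055, -0.088, 0], [0, 0, 0]], [[0.064, -0.084, 0], [0, 0, 0]], [[0.07, -0.077, 0], [0, 0, 0]], [[0.077, -0.071, 0], [0, 0, 0]], [[0.083, -0.064, 0], [0, 0, 0]], [[0.088, -0.057, 0], [0, 0, 0]], [[0.092, -0.049, 0], [0, 0, 0]], [[0.097, -0.04, 0], [0, 0, 0]], [[0.099, -0.032, 0], [0, 0, 0]], [[0.102, -0.024, 0], [0, 0, 0]], [[0, 0, 0], [0, 0, 0]], [[0, 0, 0], [0, 0, 0]]])

```text
time_s: 11.4
position: [0.5165, -0.257, 0.1187]
tool_rot: [[-0.0, 1.0, -0.0], [1.0, 0.0, -0.0], [-0.0, -0.0, -1.0]]
ft_force: [-2.9, 1.4, 8.1]
grip_width: 0.0231
gripper_force: 39.9
```

Back at the starting pose. Releasing, then going straight up.

Call:
move_arm(motion=[[[0, 0, 0], [0, 0, 0]], [[0, 0, 0], [0, 0, 0]], [[0, 0, 0], [0, 0, 0]], [[0, 0, 0], [0, 0, 0]], [[0, 0, 0], [0, 0, 0]], [[0, 0, 0], [0, 0, 0]], [[0, 0, 0], [0, 0, 0]], [[0, 0, 0], [0, 0, 0]], [[0, 0, 0], [0, 0, 0]], [[0, 0, 0], [0, 0, 0]], [[0, 0, 0], [0, 0, 0]], [[0, 0, 0], [0, 0, 0]]], claw=0)

```text
time_s: 12.6
position: [0.517, -0.257, 0.1183]
tool_rot: [[0.0, 1.0, 0.0], [1.0, -0.0, 0.0], [0.0, 0.0, -1.0]]
ft_force: [0.3, 1.2, -0.4]
grip_width: 0.0851
gripper_force: 0.0
```

Call:
move_arm(motion=[[[0, 0, -0.3], [0, 0, 0]], [[0, 0, -0.3], [0, 0, 0]], [[0, 0, -0.3], [0, 0, 0]], [[0, 0, -0.3], [0, 0, 0]], [[0, 0, -0.3], [0, 0, 0]], [[0, 0, -0.3], [0, 0, 0]], [[0, 0, -0.3], [0, 0, 0]], [[0, 0, -0.3], [0, 0, 0]], [[0, 0, -0.3], [0, 0, 0]], [[0, 0, -0.3], [0, 0, 0]], [[0, 0, 0], [0, 0, 0]], [[0, 0, 0], [0, 0, 0]], [[0, 0, 0], [0, 0, 0]]])

```text
time_s: 13.9
position: [0.5167, -0.2568, 0.2673]
tool_rot: [[0.0, 1.0, -0.001], [1.0, -0.0, 0.001], [0.001, -0.001, -1.0]]
ft_force: [-0.2, 0.1, -0.3]
grip_width: 0.0853
gripper_force: 0.0
```

```bash
python3 - <<'E'
from h import *
s=env.observe(); im=viewer.get_image("wrist"); C=cloud(im,s); P=C[im["depth"]>0]
g=P[(P[:,2]>.135)&(P[:,2]<.155)&(np.hypot(P[:,0]-.5763,P[:,1]+.2464)<.09)]
c=(g.min(0)+g.max(0))/2; d=c[:2]-[.5763,-.2464]; print(c,"angle",10.3-np.degrees(np.arctan2(-d[1],-d[0])))
im=viewer.get_image("side"); cv2.imwrite("pics/end.png",im["frame"][:,:,::-1])
C=cloud(im).reshape(-1,3); f=im["frame"].reshape(-1,3).astype(int)
a=np.radians(10.3); q=(C-[.5763,-.2464,0])@np.array([[np.cos(a),-np.sin(a),0],[np.sin(a),np.cos(a),0],[0,0,1]])
m=(q[:,0]>.16)&(q[:,0]<.24)&(abs(q[:,1])<.03)&(q[:,2]>.042)&(q[:,2]<.056)&(f.min(1)>130)
print(m.sum(),np.median(q[m],0),q[m].min(0),q[m].max(0))
E
```

```text
[ 0.51712089 -0.25653952  0.14059765] angle 0.5775709359747001
729 [ 0.19517675 -0.00284948  0.04837102] [ 0.16068948 -0.02708434  0.04406157] [0.23999296 0.02999938 0.05151949]
```

View pics/end.png

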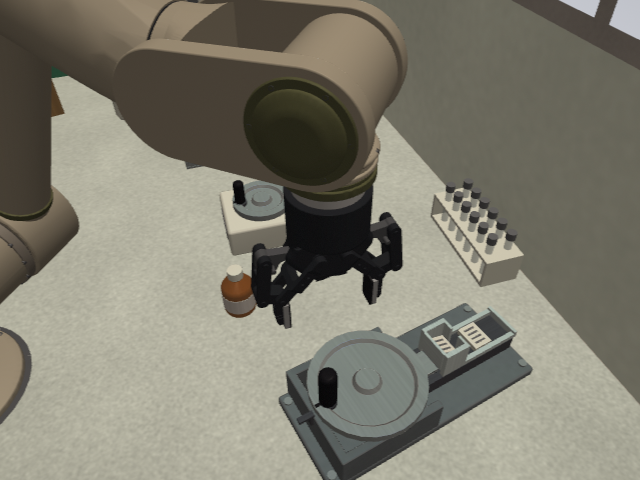

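The grip is back at the pointer (328,388), within about 1°. The cassette lies flat on the shelf at (473,335), about 195 mm along x, and the gripper is clear.

```bash
python3 -c "
from rig import env
print(env.close_job())"
```

```text
the job is handed in; nothing more can be done
None
```

The job is handed in: the flywheel made one full clockwise turn and stopped within about 1° of its starting mark, the cassette lies flat on the shelf about 195 mm out, and the gripper is clear; the winder was left alone, and the hand-in gave no verdict.

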